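Latch the bench magnifier over the bocal

ROBOT

A 6-joint arm with a two-finger parallel gripper is mounted at the origin on the work surface. World frame = base frame: x ahead of the robot, y to its left, z up, the work surface at z = 0. Lengths are in mm, angles in rad, forces in N, time in s.
With the tool pointing down it reaches from about 400 to 925 mm from the base axis. Payload 12.5 kg.
Tool frame: the origin (TCP) lies midway between the tips of the shut fingers; the grasp point (between the pads) lies 19 mm behind it; z points along the fingers, y is the direction in which the jaws open and shut (so a half turn about z gives the same grasp; the last joint's range is limited). The gripper opens to 95 mm and grips with 3 to 60 N. Pads are 20 mm wide; open, the fingers measure 119 mm over their backs; the gripper's body (75 mm by 180 mm) begins 59 mm behind the grasp point.
Start: joints at [-1.322, 0.491, 1.559, -0, 1.092, -0.106], TCP at [217.15, -586.082, 214.661] pointing down, gripper open.
Joint ranges: [-3.1, 3.1], [-0.84, 2.19], [0.05, 2.79], [-1.13, 4.28], [0.06, 2.93], [-2.69, 2.69]. Speed limits (rad/s): [2.22, 2.22, 2.79, 3.14, 3.14, 3.14].

INTERFACE

Orientations are given as [roll, pitch, yaw] about the fixed x, y, z axes, in that order (R = Rz(yaw) Ry(pitch) Rx(roll)).
In Python, from cell import * gives the robot as it stands. The module is installed in compiled form; this text tells all that it offers.
- The arm moves only by the tool carry_out, never from a script. Its argument "moves" is a list of rows, each an object of numbers: "dx", "dy", "dz": the shift along the tool's x, y, z in m; "twist": the turn about the tool's z in degrees. A call has 1 to 5 rows; each row is the pose to reach, as a shift and turn from the pose commanded when the call began, along the tool's axes at that moment; what a row does not reach only later rows make up. A row lasts 1/10 s, in which the tool goes at most 50 mm and 8.59 degrees, less where a joint would pass 70% of its speed; a pose out of reach is approached as far as the arm can. A call with a gripper value outside its range is refused whole. "grip" is the finger opening in m, from 0 to 0.0951, set as the call begins (left out, the last holds). The fingers move at their own pace and stop on an object; the grip force is fixed at half the most. Time passes only in rows, so rows that repeat a pose let the fingers close. It gives the time, the measured TCP pose, the force and the opening at its end, in the units of the state.
- state(): the state, without advancing time (a new reading comes with each control period).
- read_camera(name): name is "side" or "top"; returns (picture, depth): 400x640x3 uint8, red, green, blue; 400x640 float32, mm along the optical axis (not along the pixel's ray), 0 where there is no reading.
- camera_info(name): a dict with "mtx" (3x3 intrinsics, pixels), "R" (3x3) and "t" (3): a world point X has camera coordinates R X + t. Camera axes: x right, y down, z forward; pixel columns grow to the right and rows downward; lengths in mm; the calibration is good to about 2 mm. A picture is of the moment at which its call begins. camera_info takes no time and is no camera call.
- job_done(): hands the job in, once; it reports no verdict.
The state is a dict: "t": time; "joints": joint angles; "qvel": joint speeds; "tau": joint torques, N m; "eef_pos": TCP position; "tcp_rot": TCP orientation; "ft_force": force on the tool from outside, world axes, zero at the start; "moment": the same for the moment, N m; "opening": opening from 0.0 (shut) to 1.0 (fully open).
Only numpy, scipy, OpenCV 4.12 (cv2) and the standard library are available. Lean on these libraries where they do the work, as an engineer would, in place of code of your own. Each camera call takes 0.05 s, during which the arm holds its last target. There are 200 camera calls.

TASK

Bring the bench magnifier from its parking place to its working place: lift the red tab of the latch bar out of the parking notch, swing the spring-loaded arm round to the yellow catch and let the bar drop fully home in the notch just before the catch's rubber stop, so that the latch holds the arm by itself. Never ram or press the bar hard against the rail or the catch, and leave everything else on the bench lying as it is.

Things in the scene. Friction and masses are not known exactly. Their poses are not given: they have to be found in the camera images.
- stand: Fixed magnifier stand: 24 mm steel post 215 mm high and a dark arched rail centred on it (middle radius 190 mm, 30 mm wide, top 156 mm up) on two legs. Origin: foot of the post, on the bench, on the arm's vertical hinge axis; z up. In its x-y frame the parked arm points 2.592 rad from +x and swings counter-clockwise from above.
- park_notch (a point): Middle of the parking notch on the rail, 190 mm from the post axis, 160 mm above the bench. From the notch an aluminium strip on the rail (top 172 mm up, 12 mm above this point) runs on; the bar can rest and slide on it, then on the equally high yellow shoe of the working catch, right to the working notch.
- swing_arm (a joint): Angle of the magnifier arm about the post, rad: 0 parked (as at the start), growing counter-clockwise from above towards the working catch. The catch's black rubber stop, 210 mm high (the nose cannot be lifted over it), yields 1 mm per 2.2 N up to 5 mm, then is hard. A spring pulls the arm back to park: 0.24 N m per rad plus 0.12 N m; let go unlatched it swings back.
- latch_bar (a joint): Lift angle of the latch bar, rad: 0 fully home (lying in a notch), 0.086 when its nose rides on the strip or shoe, 0.24 at most (hard limit). The bar falls by its own weight (about 0.3 kg, varies 0.7 to 1.4 times). Its pivot is a level axis across the arm, 50 mm from the post axis and 172 mm above the bench.
- latch_nose: The steel nose under the latch bar that lies in the notches: a rod 8 mm across and 40 mm long along the bar, origin at its middle, 190 mm from the post axis (bottom 160 mm above the bench when home; notches are 12 mm deep). Pushing it against rail or catch with more than 20 N is too hard.
- tab (a point): Centre of the red lifting tab standing up on the latch bar: 26 mm along the arm, 10 mm thick across it (grip it across, from above), 45 mm tall, 250 mm from the post axis; this point is 202 mm above the bench when home, the tab's top 222 mm, the bar's top beside it 177 mm. The tab turns with the bar (it leans back towards the post when lifted) and moves the whole arm.
- lens (a point): Centre of the round magnifier lens in a black rim, 108 mm across, 14 mm thick, carried by the arm 315 mm from the post axis and 122 mm above the bench, below the rail's height.
- bocal: Dented, curved brass bocal about 260 mm long, 21 mm thick at most, lying on the bench near where the lens will come to stand. Origin: about its middle, on the bench. Leave alone.
- burnisher: Dark hardwood burnisher, 200 mm long, 30 mm thick, lying on the bench; origin at its middle. Leave alone.
- support_rod: White nylon support rod, 236 mm long, 16 mm thick, lying on the bench; origin at its middle. Leave alone.
- ball_tray: Small wooden tray 90 x 120 x 22 mm with the steel dent ball in it; origin centre of its underside. Leave alone.
- dent_ball_center (a point): Centre of the 22 mm steel dent ball in the tray. Leave alone.
- grease_jar: Jar 56 mm wide, 60 mm high; origin centre of its underside. Leave alone.
- mallet: Small hammer lying on the bench. Leave alone.
- screwdriver: Screwdriver lying on the bench. Leave alone.
- catch_range (a point): Middle of the stretch of rail (height 160 mm) on which the working catch, a yellow clamp, stands. The catch's own place differs every time and is NOT measured: the middle of its notch lies at a swing_arm value between 0.55 and 0.95. The notch is 12 mm wide, 12 deep, 190 mm from the post axis, between the end of the yellow shoe (park side) and the stop (far side).

How it is judged (in metres and radians):
On the way, in this order (a step that is already met when the one before it is completed fails the run):
1. the bar is lifted clear of the parking notch while the arm is still near park (value of joint latch_bar above 0.075 rad and value of joint swing_arm below 0.25 rad), for 0.1 s.
2. the arm is swung out to the region of the working catch (value of joint swing_arm above 0.4 rad), for 0.1 s.
At the end, for the whole second after the job is handed in: The arm stands in the working catch (swing_arm above 0.49 rad) with the latch bar fully down in its notch (latch_bar below 0.025 rad), both at rest and held by the latch alone (value of joint swing_arm above 0.49 rad and value of joint latch_bar below 0.025 rad and velocity of joint swing_arm between -0.03 and 0.03 rad/s and velocity of joint latch_bar between -0.03 and 0.03 rad/s); the robot touches nothing.
It fails at once if the latch nose is pressed on the rail, strip, catch or stop with more than 20 N (contact force between latch_nose and stand above 20 N).
It fails at once if a thing lying on the bench is moved by more than 20 mm (distance of any of bocal, burnisher, support_rod, ball_tray, dent_ball_center, grease_jar, mallet, screwdriver from where it was at the start of the episode above 0.02 m).
It also fails if it takes over 48 s, if anything falls off the work surface, if the arm or the gripper's body presses on something with over 40 N, if the wrist force passes 120 N, or if a joint passes its speed limit or range.

## Working session

There is one attempt and no reset: what is moved stays moved. The work goes in short steps, Python scripts to look and compute and a tool call to move; the robot and the scene stay as the last step left them, time stands still between calls to the robot, and variables do not carry over. Pictures are saved under pics/ and viewed, about 8 in all and at most 12, crops included, and the job is handed in when it is done.

Besides the shell and the picture viewer there is one more tool, called by a JSON object that holds its "fn" and its "kwargs". carry_out: Moves the arm, as the interface text tells. Its arguments: {"type":"object","properties":{"moves":{"type":"array","items":{"type":"object","properties":{"dx":{"type":"number"},"dy":{"type":"number"},"dz":{"type":"number"},"twist":{"type":"number"}}}},"grip":{"type":"number"}},"required":["moves"]}

```bash
mkdir -p pics; cat > h.py <<'E'
from cell import *
import numpy as np, cv2
def snap(n,f):
    p,d=read_camera(n); cv2.imwrite(f'pics/{f}.png',p[:,:,::-1]); np.savez(f'pics/{f}.npz',p=p,d=d); return p,d
def world(n,d):
    c=camera_info(n); K,R,t=[np.array(c[k],float) for k in('mtx','R','t')]
    v,u=np.mgrid[:400,:640]; r=np.stack([(u-K[0,2])/K[0,0],(v-K[1,2])/K[1,1],np.ones(u.shape)],-1)*d[...,None]
    return (r-t.ravel())@R
E
python3 - <<'E'
from h import *
s=state(); print(s)
for n in('top','side'):
    p,d=snap(n,n+'0'); W=world(n,d); hsv=cv2.cvtColor(p,cv2.COLOR_RGB2HSV)
    c=camera_info(n); print(n,np.round(-np.array(c['R']).T@np.array(c['t']).ravel()))
    for nm,m in(('red',((hsv[...,0]<8)|(hsv[...,0]>172))&(hsv[...,1]>150)&(hsv[...,2]>80)),('yel',(hsv[...,0]>20)&(hsv[...,0]<34)&(hsv[...,1]>150)&(hsv[...,2]>100))):
        k,l,st,ce=cv2.connectedComponentsWithStats(m.astype(np.uint8))
        for i in range(1,k):
            if st[i,4]>12:
                q=W[(l==i)&(d>0)]; print(nm,st[i],np.round(np.median(q,0)),np.round(q.min(0)),np.round(q.max(0)))
E
```

```text
{'t': 0.0, 'joints': array([-1.32163001e+00,  4.91576373e-01,  1.55947497e+00,  3.29492724e-05,
        1.09171002e+00, -1.05598397e-01]), 'qvel': array([-0.00134135, -0.00032494,  0.00055349,  0.00114668, -0.00097966,
       -0.00024868]), 'tau': array([-2.21172428e-03, -6.12647724e+01, -2.58183932e+01,  6.91267918e-02,
        4.81956953e-02, -8.58662747e-05]), 'eef_pos': array([ 217.07177474, -585.81739842,  214.04252198]), 'tcp_rot': array([-3.14043354e+00, -1.52243066e-04,  3.54749419e-01]), 'ft_force': array([-0.01677503,  0.00486071,  0.26043885]), 'moment': array([-0.00038725, -0.00692308, -0.00189628]), 'opening': 1.0018347850360543}
top [ 306.  -23. 1417.]
red [416 207  16  26 186] [ 553. -403.   22.] [ 508. -432.    9.] [ 601. -377.   31.]
red [269 221   6   9  26] [493. 118. 221.] [482. 110. 214.] [506. 124. 225.]
yel [286 180  20  28  59] [599.  50. 176.] [559.  19.   1.] [650.  92. 181.]
yel [276 214   7  10  22] [520.  99. 178.] [506.  89. 172.] [536. 108. 182.]
yel [330 215   4   8  22] [519. -68. 206.] [508. -72.  -2.] [569. -63. 212.]
yel [295 218  27   7  90] [513.   7. 171.] [506. -35. 154.] [525.  49. 178.]
yel [318 225  15   5  39] [499. -48. 161.] [492. -70. 146.] [506. -26. 167.]
yel [321 239  18  18  40] [451. -69.  17.] [420. -98.   8.] [479. -37.  22.]
yel [338 258   6   7  16] [ 403. -108.   15.] [ 392. -116.   11.] [413. -98.  20.]
yel [335 269  12  31  49] [ 323. -119.   12.] [ 273. -126.    5.] [375. -89.  18.]
side [-134.  677.  835.]
red [392 188  15  16  96] [ 549. -394.   22.] [ 511. -424.   10.] [ 595. -373.   30.]
red [308 211   5  17  61] [487. 123. 205.] [480. 108. 173.] [515. 126. 224.]
yel [331 203  13   8  19] [509.  -9. 173.] [505. -36. 169.] [514.  16. 175.]
yel [343 203  12   9  29] [498. -42. 162.] [492. -69. 155.] [510. -22. 164.]
```

```bash
python3 - <<'E'
import cv2,numpy as np
a=cv2.imread('pics/top0.png')[130:330,200:400]; b=cv2.imread('pics/side0.png')[130:280,240:440]
a=cv2.resize(a,(400,400),interpolation=2);b=cv2.resize(b,(400,300),interpolation=2)
cv2.imwrite('pics/c0.png',np.hstack([cv2.resize(a,(450,450)),np.vstack([cv2.resize(b,(350,262)),np.zeros((188,350,3),np.uint8)])]))
E
```

```text
(no output)
```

View pics/top0.png

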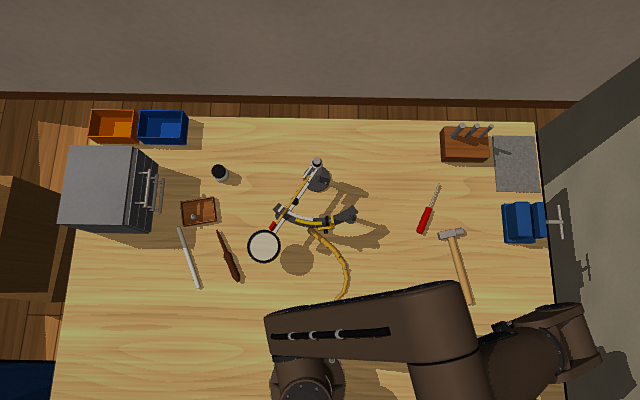

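View pics/c0.png

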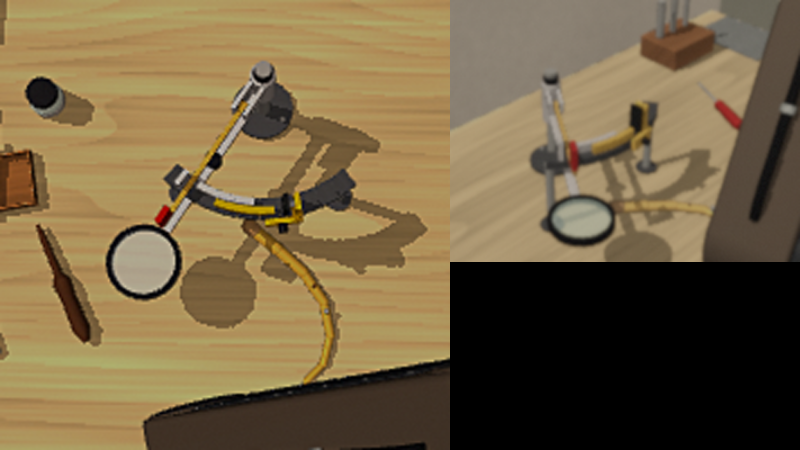

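The top view shows the post top at about (317,161), the red tab at (272,225) and the lens at (264,246). The yellow shoe and black stop are near (326,224), and the bocal runs from (312,232) to (340,300). Next I compute the hinge axis and the polar angles.

```bash
python3 - <<'E'
from h import *
z=np.load('pics/top0.npz');p,d=z['p'],z['d'];W=world('top',d)
c=camera_info('top');K,R,t=[np.array(c[k],float) for k in('mtx','R','t')];t=t.ravel()
def ray(u,v,h):
    r=R.T@np.linalg.inv(K)@[u,v,1.];o=-R.T@t;return o+r*(h-o[2])/r[2]
m=(W[...,2]>195)&(W[...,2]<240);u=np.mgrid[:400,:640]
reg=(u[1]>290)&(u[1]<340)&(u[0]>150)&(u[0]<175)
q=W[m&reg];print('post',len(q),q.mean(0),q.min(0),q.max(0))
w=W[160]; 
for v in range(155,168): print(v,[int(x) for x in W[v,309:325,2]])
# lens: dark rim contour
lm=(W[...,2]>110)&(W[...,2]<140)&(u[1]<285)&(u[1]>240)&(u[0]>225)&(u[0]<270)
q=W[lm];C=cv2.minEnclosingCircle(q[:,:2].astype(np.float32));print('lens',C)
hsv=cv2.cvtColor(p,cv2.COLOR_RGB2HSV)
rm=((hsv[...,0]<8)|(hsv[...,0]>172))&(hsv[...,1]>150)&(u[1]>260)&(u[1]<285)&(u[0]>215)&(u[0]<235)
print('tabpx',u[1][rm].mean(),u[0][rm].mean(),W[rm].mean(0))
sm=(W[...,2]>185)&(u[1]>305)&(u[1]<360)&(u[0]>195)&(u[0]<245)
print('stop',sm.sum(),np.c_[u[1][sm],u[0][sm],np.round(W[sm]),p[sm]])
E
```

```text
post 71 [702.41981349 -16.72053632 211.09286056] [690.48918038 -31.45991822 196.28184315] [716.8052039   -2.45270731 222.32116945]
155 [-4, 0, 0, 3, -3, 4, 1, -6, -5, 1, 2, 0, 0, -2, -1, -1]
156 [0, -5, -2, 0, 0, 4, 8, -2, -3, 0, -3, 0, 0, -1, 4, 0]
157 [-2, 6, 1, 2, 0, -3, 211, 215, 221, 214, -6, 5, 0, -1, 0, -1]
158 [-1, -1, -2, 2, -2, 213, 211, 217, 217, 210, 213, -1, 3, 0, -7, -3]
159 [0, 0, -1, 0, 212, 221, 210, 222, 215, 212, 213, 212, -4, -4, -1, -2]
160 [-5, -4, -2, 188, 219, 213, 213, 216, 216, 217, 212, 218, 190, -4, 4, -6]
161 [3, 2, 186, 202, 213, 207, 212, 216, 215, 215, 214, 213, 207, -7, -4, -3]
162 [0, -6, 1416, 196, 213, 213, 209, 214, 214, 216, 216, 204, 203, 183, -3, -1]
163 [0, 0, 184, 196, 207, 208, 216, 216, 210, 217, 212, 205, 190, 187, 5, -7]
164 [-6, 0, 187, 191, 206, 208, 208, 207, 213, 208, 202, 205, 189, 185, 3, -2]
165 [-5, 1, 184, 190, 189, 202, 204, 201, 201, 206, 199, 192, 187, 176, 4, -1]
166 [0, 186, 184, 189, 190, 190, 197, 200, 191, 193, 189, 186, 187, 161, -1, -3]
167 [182, 181, 183, 181, 186, 188, 186, 187, 190, 188, 183, 184, 176, 150, 1416, 4]

[... 2567 characters left out ...]
 508.  -68.  210.  192.  171.    0.]
 [ 333.  222.  508.  -72.  207.  191.  177.    0.]
 [ 326.  223.  504.  -50.  210.    4.    4.    2.]
 [ 327.  223.  504.  -53.  210.    6.    7.    6.]
 [ 328.  223.  505.  -56.  205.   19.   17.   16.]
 [ 331.  223.  507.  -66.  196.   75.   48.    0.]
 [ 332.  223.  507.  -69.  196.   80.   50.    0.]
 [ 333.  223.  507.  -72.  195.   99.   63.    0.]
 [ 326.  224.  504.  -50.  190.    0.    0.    0.]
 [ 327.  224.  505.  -54.  187.    0.    0.    3.]
 [ 338.  230.  306.  -23. 1417.  175.  153.   95.]
 [ 350.  232.  306.  -23. 1417.  176.  148.   93.]
 [ 336.  234.  306.  -23. 1417.  180.  153.   96.]
 [ 319.  235.  306.  -23. 1417.  105.   73.   18.]]
```

{"fn": "carry_out", "kwargs": {"moves": [{"dx": 0.04,"dy": -0.02,"dz": -0.02,"twist": 4},{"dx": 0.078,"dy": -0.042,"dz": -0.036,"twist": 8},{"dx": 0.116,"dy": -0.064,"dz": -0.052,"twist": 12},{"dx": 0.154,"dy": -0.085,"dz": -0.068,"twist": 16},{"dx": 0.192,"dy": -0.106,"dz": -0.085,"twist": 20}], "grip": 0.08}}

```text
t: 0.6
eef_pos: [361.1, -418.4, 300.0]
tcp_rot: [-3.141, 0.0, 0.003]
ft_force: [1.2, -0.6, -0.9]
opening: 0.841
```

```bash
cat >> h.py <<'E'
P=np.array([704.,-18.]); TH0=2.580
def arm(th,r=250.,lift=0.):  # tab xy, yaw for arm world angle th
    return P+r*np.array([np.cos(th),np.sin(th)]), th-np.pi
def delta(x,y,z,yaw,frm=None):
    s=state(); p=s['eef_pos']; w=s['tcp_rot'][2]
    d=np.array([x,y,z])-p; c,n=np.cos(w),np.sin(w)
    tw=np.degrees((w-yaw+np.pi)%(2*np.pi)-np.pi)
    return np.round([c*d[0]+n*d[1],n*d[0]-c*d[1],-d[2],tw],1)
E
python3 - <<'E'
from h import *
s=state();print(s['t'],s['eef_pos'],s['tcp_rot'],s['joints'][5])
(x,y),w=arm(TH0);print(x,y,w);print(delta(470,-250,300,w),delta(x,y,290,w))
E
```

```text
0.6 [ 361.11800195 -418.35515811  300.00056734] [-3.14108886e+00  3.48033729e-04  2.66621698e-03] 0.5899137637799327
492.39798969605613 115.1337268889053 -0.561592653589793
[ 109.3 -168.1    0.    32.3] [ 132.7 -533.1   10.    32.3]
```

{"fn": "carry_out", "kwargs": {"moves": [{"dx": 0.026,"dy": -0.04,"twist": 3},{"dx": 0.052,"dy": -0.08,"twist": 6},{"dx": 0.075,"dy": -0.12,"twist": 9},{"dx": 0.095,"dy": -0.16,"twist": 12},{"dx": 0.11,"dy": -0.202,"twist": 15}]}}

```text
schema error: expected keys dx, dy, dz, twist
```

```bash
python3 - <<'E'
from h import *
print(state()['eef_pos']);(x,y),w=arm(TH0);print(delta(x,y,290,w))
E
```

```text
[ 361.11800195 -418.35515811  300.00056734]
[ 132.7 -533.1   10.    32.3]
```

{"fn": "carry_out", "kwargs": {"moves": [{"dx": 0.026,"dy": -0.04,"dz": 0,"twist": 3},{"dx": 0.052,"dy": -0.08,"dz": 0,"twist": 6},{"dx": 0.075,"dy": -0.12,"dz": 0,"twist": 9},{"dx": 0.095,"dy": -0.16,"dz": 0,"twist": 12},{"dx": 0.11,"dy": -0.202,"dz": 0,"twist": 15}]}}

```text
t: 1.1
eef_pos: [469.9, -215.6, 299.4]
tcp_rot: [-3.142, 0.0, -0.258]
ft_force: [0.5, -0.3, -0.5]
opening: 0.839
```

```bash
python3 - <<'E'
from h import *
print(state()['eef_pos']);(x,y),w=arm(TH0);print(delta(x,y,290,w))
E
```

```text
[ 469.89841841 -215.61246653  299.36103269]
[ -62.7 -325.5    9.4   17.4]
```

{"fn": "carry_out", "kwargs": {"moves": [{"dx": -0.009,"dy": -0.046,"dz": 0,"twist": 3},{"dx": -0.018,"dy": -0.092,"dz": 0,"twist": 6},{"dx": -0.027,"dy": -0.138,"dz": 0,"twist": 9},{"dx": -0.036,"dy": -0.184,"dz": 0,"twist": 12},{"dx": -0.045,"dy": -0.23,"dz": 0,"twist": 15}]}}

```text
t: 1.6
eef_pos: [483.6, 18.4, 299.6]
tcp_rot: [3.141, 0.0, -0.52]
ft_force: [1.4, 0.0, 1.0]
opening: 0.84
```

```bash
python3 - <<'E'
from h import *
print(state()['eef_pos']);(x,y),w=arm(TH0);print(delta(x,y,250,w))
E
```

```text
[483.56315117  18.42447888 299.55628312]
[-40.4 -88.3  49.6   2.4]
```

{"fn": "carry_out", "kwargs": {"moves": [{"dx": -0.017,"dy": -0.04,"dz": 0,"twist": 1},{"dx": -0.033,"dy": -0.075,"dz": 0.01,"twist": 2},{"dx": -0.04,"dy": -0.088,"dz": 0.03,"twist": 2.4},{"dx": -0.04,"dy": -0.088,"dz": 0.05,"twist": 2.4},{"dx": -0.04,"dy": -0.088,"dz": 0.05,"twist": 2.4}]}}

```text
t: 2.1
eef_pos: [491.5, 113.2, 247.4]
tcp_rot: [3.139, 0.004, -0.559]
ft_force: [-0.0, -0.4, -0.1]
opening: 0.839
```

```bash
python3 - <<'E'
from h import *
print(state()['eef_pos'],state()['tcp_rot'])
p,d=snap('side','s1');q,_=snap('top','t1')
a=cv2.resize(p[140:260,240:400,::-1],(640,480)[:2],interpolation=cv2.INTER_CUBIC)
cv2.imwrite('pics/c1.png',cv2.resize(a,(480,360)))
W=world('side',d);hsv=cv2.cvtColor(p,cv2.COLOR_RGB2HSV);u=np.mgrid[:400,:640]
m=((hsv[...,0]<8)|(hsv[...,0]>172))&(hsv[...,1]>150)&(hsv[...,2]>60)&(u[1]<345)&(u[1]>290)
print(m.sum(),np.median(W[m],0),W[m].mean(0))
E
```

```text
[491.54365087 113.24928923 247.43478978] [ 3.13870342  0.00352109 -0.55850672]
55 [486.08643903 122.98363632 205.65681718] [476.85927936 132.89335595 214.70719958]
```

View pics/c1.png

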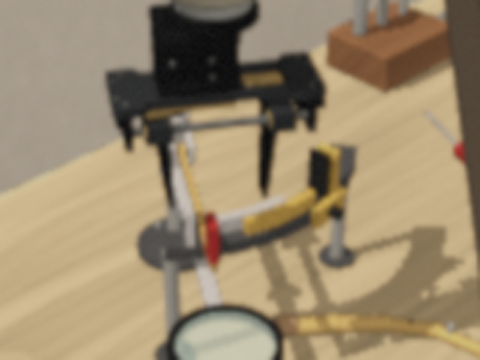

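{"fn": "carry_out", "kwargs": {"moves": [{"dx": 0,"dy": -0.001,"dz": 0.02,"twist": 0},{"dx": 0,"dy": -0.001,"dz": 0.04,"twist": 0},{"dx": 0,"dy": -0.001,"dz": 0.056,"twist": 0},{"dx": 0,"dy": -0.001,"dz": 0.058,"twist": 0},{"dx": 0,"dy": -0.001,"dz": 0.058,"twist": 0}], "grip": 0.04}}

```text
t: 2.7
eef_pos: [493.8, 113.3, 192.5]
tcp_rot: [-3.141, -0.001, -0.56]
ft_force: [0.2, -0.2, 0.6]
opening: 0.477
```

{"fn": "carry_out", "kwargs": {"moves": [{"dx": 0,"dy": 0,"dz": 0,"twist": 0},{"dx": 0,"dy": 0,"dz": 0,"twist": 0},{"dx": 0,"dy": 0,"dz": 0,"twist": 0}], "grip": 0.018}}

```text
t: 3.0
eef_pos: [493.5, 113.7, 192.3]
tcp_rot: [-3.141, -0.001, -0.56]
ft_force: [0.2, -0.3, 0.3]
opening: 0.235
```

```bash
python3 - <<'E'
from h import *
s=state();print(s['eef_pos'],s['tcp_rot'],s['ft_force'],s['opening']*95.1)
p,d=snap('side','s2')
cv2.imwrite('pics/c2.png',cv2.resize(p[150:240,250:370,::-1],(600,450),interpolation=cv2.INTER_CUBIC))
E
```

```text
[493.48442086 113.66139156 192.26503004] [-3.14097439e+00 -9.25963161e-04 -5.59805673e-01] [ 0.16215554 -0.31470106  0.31402244] 22.351855121819636
```

View pics/c2.png

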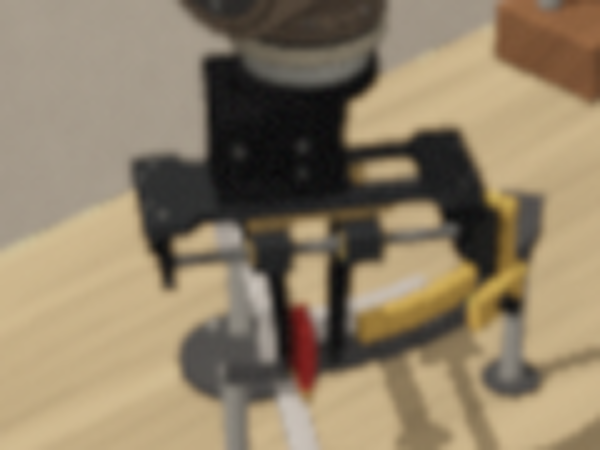

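The side view shows both fingers straddling the tab: fingers at about x=280 and 338, tab at 304. The tab sits about 1 mm nearer the left finger. I close gradually and watch the force.

{"fn": "carry_out", "kwargs": {"moves": [{"dx": 0,"dy": -0.001,"dz": 0,"twist": 0},{"dx": 0,"dy": -0.001,"dz": 0,"twist": 0},{"dx": 0,"dy": -0.001,"dz": 0,"twist": 0}], "grip": 0.013}}

```text
t: 3.35
eef_pos: [493.9, 114.6, 191.7]
tcp_rot: [-3.141, -0.0, -0.56]
ft_force: [-0.3, 0.3, 1.1]
opening: 0.138
```

{"fn": "carry_out", "kwargs": {"moves": [{"dx": 0,"dy": 0,"dz": 0,"twist": 0},{"dx": 0,"dy": 0,"dz": 0,"twist": 0},{"dx": 0,"dy": 0,"dz": 0,"twist": 0}], "grip": 0.008}}

```text
t: 3.65
eef_pos: [493.8, 114.6, 191.6]
tcp_rot: [-3.142, -0.0, -0.559]
ft_force: [1.2, 1.7, 1.5]
opening: 0.104
```

{"fn": "carry_out", "kwargs": {"moves": [{"dx": 0.001,"dy": 0,"dz": -0.005,"twist": 0},{"dx": 0.002,"dy": 0,"dz": -0.01,"twist": 0},{"dx": 0.004,"dy": 0,"dz": -0.016,"twist": 0},{"dx": 0.0055,"dy": 0,"dz": -0.022,"twist": 0},{"dx": 0.007,"dy": 0,"dz": -0.028,"twist": 0}]}}

```text
t: 4.15
eef_pos: [500.2, 110.5, 220.2]
tcp_rot: [-3.141, -0.001, -0.56]
ft_force: [6.9, -1.7, -6.7]
opening: 0.103
```

{"fn": "carry_out", "kwargs": {"moves": [{"dx": 0,"dy": 0,"dz": 0,"twist": 0},{"dx": 0,"dy": 0,"dz": 0,"twist": 0}]}}

```text
t: 4.35
eef_pos: [500.2, 110.7, 220.0]
tcp_rot: [-3.141, -0.002, -0.56]
ft_force: [4.5, -0.8, -4.0]
opening: 0.103
```

```bash
python3 - <<'E'
from h import *
s=state();print(s['eef_pos'],s['tcp_rot'],s['ft_force'],s['moment'],s['opening']*95.1)
p,d=snap('side','s3')
cv2.imwrite('pics/c3.png',cv2.resize(p[150:240,250:370,::-1],(600,450),interpolation=cv2.INTER_CUBIC))
g=s['eef_pos'][:2]-P;r=np.hypot(*g);th=np.arctan2(g[1],g[0]);print(r,th)
# rotation about post by a from here: tool-frame rows
def rows(r,tot,n=5):
    for i in range(1,n+1):
        a=tot*i/n; print(i,np.round(r*(1-np.cos(a)),1),'dy+',np.round(r*np.sin(a),1),'tw',np.round(-np.degrees(a),2))
rows(r,0.15)
E
```

```text
[500.22980664 110.65181208 220.02157148] [-3.14089834e+00 -1.57714451e-03 -5.59735083e-01] [ 4.46759955 -0.77037299 -4.03094681] [-0.13260649 -0.97692667  0.34095909] 9.80288593903982
240.98460625657833 2.5784348073733128
1 0.1 dy+ 7.2 tw -1.72
2 0.4 dy+ 14.5 tw -3.44
3 1.0 dy+ 21.7 tw -5.16
4 1.7 dy+ 28.8 tw -6.88
5 2.7 dy+ 36.0 tw -8.59
```

View pics/c3.png

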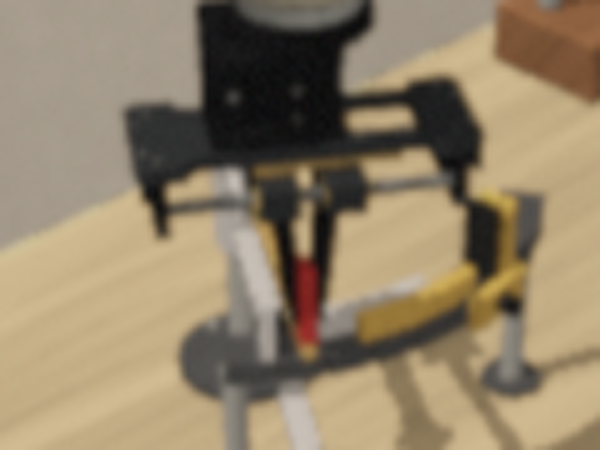

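The bar is lifted: the tab is held between the fingers and the measured load matches the bar's weight. Now I swing.

{"fn": "carry_out", "kwargs": {"moves": [{"dx": 0.0001,"dy": 0.007,"dz": 0,"twist": -1.7},{"dx": 0.0004,"dy": 0.0145,"dz": 0,"twist": -3.44},{"dx": 0.001,"dy": 0.0217,"dz": 0,"twist": -5.16},{"dx": 0.0017,"dy": 0.0288,"dz": 0,"twist": -6.88},{"dx": 0.0027,"dy": 0.036,"dz": 0,"twist": -8.59}]}}

```text
t: 4.9
eef_pos: [483.6, 78.6, 219.9]
tcp_rot: [-3.141, -0.002, -0.409]
ft_force: [6.8, -1.4, -3.8]
opening: 0.104
```

{"fn": "carry_out", "kwargs": {"moves": [{"dx": 0.0001,"dy": 0.007,"dz": 0,"twist": -1.7},{"dx": 0.0004,"dy": 0.0145,"dz": 0,"twist": -3.44},{"dx": 0.001,"dy": 0.0217,"dz": 0,"twist": -5.16},{"dx": 0.0017,"dy": 0.0288,"dz": 0,"twist": -6.88},{"dx": 0.0027,"dy": 0.036,"dz": 0,"twist": -8.59}]}}

```text
t: 5.4
eef_pos: [471.9, 44.5, 219.9]
tcp_rot: [-3.141, -0.003, -0.259]
ft_force: [8.1, -0.5, -4.5]
opening: 0.102
```

{"fn": "carry_out", "kwargs": {"moves": [{"dx": 0.0001,"dy": 0.007,"dz": 0,"twist": -1.7},{"dx": 0.0004,"dy": 0.0145,"dz": 0,"twist": -3.44},{"dx": 0.001,"dy": 0.0217,"dz": 0,"twist": -5.16},{"dx": 0.0017,"dy": 0.0288,"dz": 0,"twist": -6.88},{"dx": 0.0027,"dy": 0.036,"dz": 0,"twist": -8.59}]}}

```text
t: 5.9
eef_pos: [465.4, 9.1, 219.9]
tcp_rot: [-3.141, -0.003, -0.109]
ft_force: [9.6, 0.6, -4.8]
opening: 0.104
```

```bash
python3 - <<'E'
from h import *
s=state();print(s['t'],s['eef_pos'],s['tcp_rot'],s['ft_force'],s['moment'],s['opening']*95.1)
g=s['eef_pos'][:2]-P;r=np.hypot(*g);th=np.arctan2(g[1],g[0]);print(r,th-2.5784,s['tcp_rot'][2]+.5597)
p,d=snap('side','s4')
cv2.imwrite('pics/c4.png',cv2.resize(p[140:230,270:390,::-1],(600,450),interpolation=cv2.INTER_CUBIC))
E
```

```text
5.9 [465.42404017   9.12101587 219.92134899] [-3.14112059e+00 -2.91825848e-03 -1.09201080e-01] [ 9.58271041  0.55317484 -4.8431195 ] [ 0.16000325 -1.63013937  0.08298412] 9.903861157840415
240.11255300322418 0.44999983043521974 0.45049891975241707
```

View pics/c4.png

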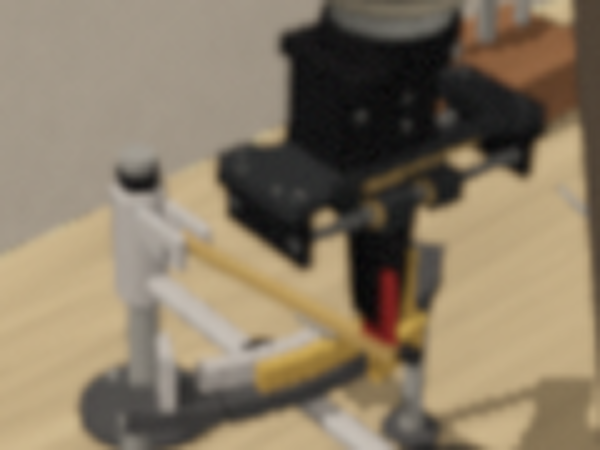

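The nose is over the shoe and the force is small, with a slight outward pull that I relieve. Next I go to about 0.63 rad.

{"fn": "carry_out", "kwargs": {"moves": [{"dx": 0.0005,"dy": 0.0096,"dz": 0,"twist": -2.3},{"dx": 0.0012,"dy": 0.019,"dz": 0,"twist": -4.6},{"dx": 0.0022,"dy": 0.028,"dz": 0,"twist": -6.7},{"dx": 0.0035,"dy": 0.036,"dz": 0,"twist": -8.6},{"dx": 0.005,"dy": 0.043,"dz": 0,"twist": -10.3}]}}

```text
t: 6.45
eef_pos: [464.6, -34.0, 219.8]
tcp_rot: [-3.141, -0.001, 0.07]
ft_force: [1.9, 2.1, -0.9]
opening: 0.105
```

{"fn": "carry_out", "kwargs": {"moves": [{"dx": 0,"dy": 0,"dz": 0,"twist": 0},{"dx": 0,"dy": 0.001,"dz": 0,"twist": -0.25},{"dx": 0,"dy": 0.002,"dz": 0,"twist": -0.5}]}}

```text
t: 6.75
eef_pos: [464.7, -35.7, 219.7]
tcp_rot: [-3.141, -0.0, 0.078]
ft_force: [1.4, 1.7, -1.5]
opening: 0.102
```

```bash
cat >> h.py <<'E'
def rep():
    s=state();g=s['eef_pos'][:2]-P;th=np.arctan2(g[1],g[0]);f=s['ft_force']
    print('t',s['t'],'r',np.hypot(*g).round(1),'swing',(th-2.5784).round(4),'yaw',(s['tcp_rot'][2]+.5597).round(4),'z',s['eef_pos'][2].round(1),'Ftan',(f[:2]@[-np.sin(th),np.cos(th)]).round(2),'Frad',(f[:2]@[np.cos(th),np.sin(th)]).round(2),'Fz',f[2].round(2),s['moment'].round(2))
E
python3 - <<'E'
from h import *
rep()
p,d=snap('top','t5');W=world('top',d)
cv2.imwrite('pics/c5.png',cv2.resize(p[150:270,260:420,::-1],(720,540),interpolation=cv2.INTER_CUBIC))
E
```

```text
t 6.75 r 239.9 swing -5.6463 yaw 0.6379 z 219.7 Ftan -1.54 Frad -1.54 Fz -1.5 [ 0.32 -0.66 -0.06]
```

View pics/c5.png

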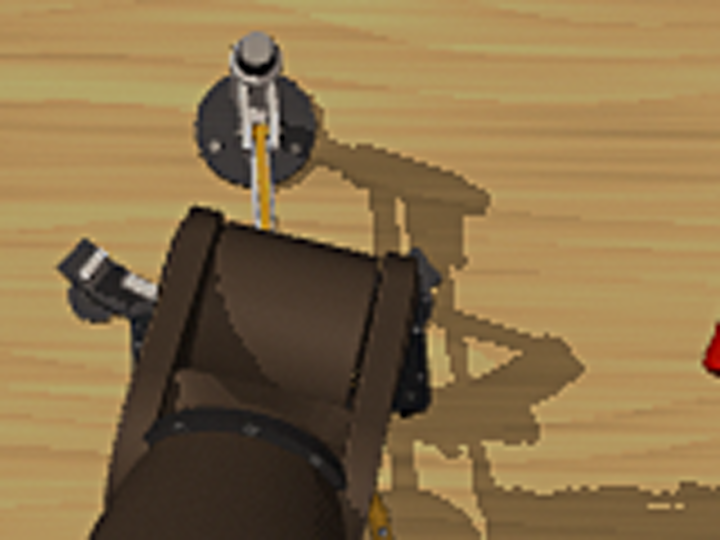

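The top view is blocked by the robot's own arm, so I approach the stop by force in small steps.

{"fn": "carry_out", "kwargs": {"moves": [{"dx": 0,"dy": 0.0012,"dz": 0,"twist": -0.29},{"dx": 0,"dy": 0.0024,"dz": 0,"twist": -0.57},{"dx": 0,"dy": 0.0036,"dz": 0,"twist": -0.86},{"dx": 0,"dy": 0.0048,"dz": 0,"twist": -1.15},{"dx": 0.0001,"dy": 0.006,"dz": 0,"twist": -1.43}]}}

```text
t: 7.3
eef_pos: [465.2, -42.1, 219.6]
tcp_rot: [-3.142, 0.0, 0.104]
ft_force: [0.1, 1.1, 0.3]
opening: 0.102
```

```bash
sed -i 's/(th-2.5784)/((th-2.5784)%6.28319)/' h.py; python3 - <<'E'
from h import *
rep()
p,d=snap('side','s6')
cv2.imwrite('pics/c6.png',cv2.resize(p[150:230,290:390,::-1],(700,560),interpolation=cv2.INTER_CUBIC))
E
```

```text
t 7.3 r 240.0 swing 0.6637 yaw 0.6636 z 219.6 Ftan -1.1 Frad -0.25 Fz 0.32 [ 0.37 -0.4   0.01]
```

View pics/c6.png

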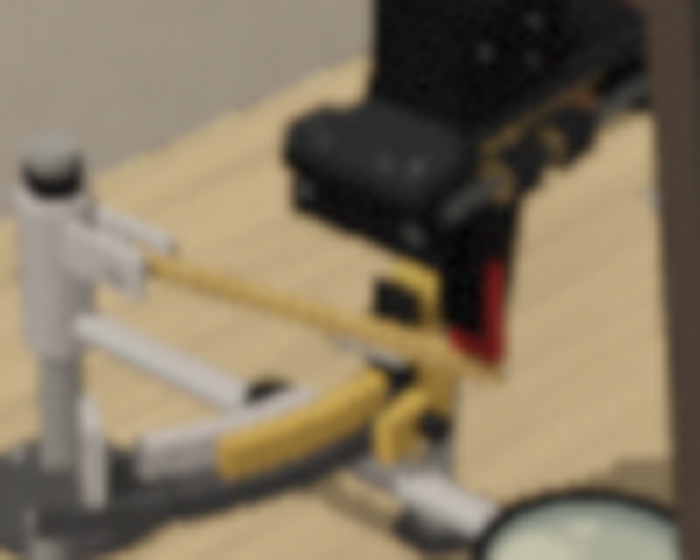

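{"fn": "carry_out", "kwargs": {"moves": [{"dx": 0,"dy": 0.001,"dz": 0,"twist": -0.24},{"dx": 0,"dy": 0.002,"dz": 0,"twist": -0.48},{"dx": 0,"dy": 0.003,"dz": 0,"twist": -0.72},{"dx": 0,"dy": 0.004,"dz": 0,"twist": -0.96},{"dx": 0,"dy": 0.004,"dz": 0,"twist": -0.96}]}}

```text
t: 7.85
eef_pos: [465.7, -46.1, 219.6]
tcp_rot: [3.141, 0.0, 0.12]
ft_force: [-0.9, 0.9, -0.3]
opening: 0.105
```

```bash
python3 -c "
from h import *
rep()"
```

```text
t 7.85 r 239.9 swing 0.6806 yaw 0.6801 z 219.6 Ftan -1.01 Frad 0.78 Fz -0.26 [ 0.29 -0.28  0.07]
```

{"fn": "carry_out", "kwargs": {"moves": [{"dx": 0,"dy": 0.001,"dz": 0,"twist": -0.24},{"dx": 0,"dy": 0.002,"dz": 0,"twist": -0.48},{"dx": 0,"dy": 0.002,"dz": 0,"twist": -0.48}]}}

```text
t: 8.15
eef_pos: [466.0, -48.1, 219.6]
tcp_rot: [3.141, 0.0, 0.129]
ft_force: [-0.3, 0.6, -0.0]
opening: 0.103
```

{"fn": "carry_out", "kwargs": {"moves": [{"dx": 0,"dy": 0.001,"dz": 0,"twist": -0.24},{"dx": 0,"dy": 0.002,"dz": 0,"twist": -0.48},{"dx": 0,"dy": 0.002,"dz": 0,"twist": -0.48}]}}

```text
t: 8.45
eef_pos: [466.2, -50.1, 219.6]
tcp_rot: [3.141, 0.0, 0.137]
ft_force: [-0.4, 2.1, 0.4]
opening: 0.103
```

```bash
python3 -c "
from h import *
rep()"
```

```text
t 8.45 r 239.9 swing 0.6973 yaw 0.6968 z 219.6 Ftan -2.16 Frad 0.09 Fz 0.43 [ 0.26 -0.31 -0.02]
```

{"fn": "carry_out", "kwargs": {"moves": [{"dx": 0,"dy": 0.001,"dz": 0,"twist": -0.24},{"dx": 0,"dy": 0.001,"dz": 0,"twist": -0.24}]}}

```text
t: 8.65
eef_pos: [466.4, -51.0, 219.6]
tcp_rot: [3.141, 0.0, 0.141]
ft_force: [-1.4, 1.5, 0.0]
opening: 0.104
```

```bash
python3 -c "
from h import *
rep()"
```

```text
t 8.65 r 239.9 swing 0.7013 yaw 0.701 z 219.6 Ftan -1.64 Frad 1.17 Fz 0.0 [ 0.22 -0.21 -0.03]
```

{"fn": "carry_out", "kwargs": {"moves": [{"dx": 0,"dy": 0.001,"dz": 0,"twist": -0.24},{"dx": 0,"dy": 0.001,"dz": 0,"twist": -0.24}]}}

```text
t: 8.85
eef_pos: [466.5, -52.0, 219.6]
tcp_rot: [-3.142, 0.0, 0.145]
ft_force: [-1.0, 1.8, -0.7]
opening: 0.104
```

{"fn": "carry_out", "kwargs": {"moves": [{"dx": 0,"dy": 0.001,"dz": 0,"twist": -0.24},{"dx": 0,"dy": 0.001,"dz": 0,"twist": -0.24}]}}

```text
t: 9.05
eef_pos: [466.6, -52.9, 219.6]
tcp_rot: [-3.141, 0.0, 0.15]
ft_force: [-2.4, 3.0, -0.2]
opening: 0.104
```

```bash
python3 -c "
from h import *
rep()"
```

```text
t 9.05 r 239.9 swing 0.7091 yaw 0.7094 z 219.6 Ftan -3.35 Frad 1.97 Fz -0.22 [ 0.56 -0.18 -0.04]
```

{"fn": "carry_out", "kwargs": {"moves": [{"dx": 0,"dy": 0.001,"dz": 0,"twist": -0.24},{"dx": 0,"dy": 0.001,"dz": 0,"twist": -0.24}]}}

```text
t: 9.25
eef_pos: [466.8, -53.8, 219.6]
tcp_rot: [-3.141, 0.0, 0.154]
ft_force: [-1.4, 3.3, -0.7]
opening: 0.104
```

```bash
python3 -c "
from h import *
rep()"
```

```text
t 9.25 r 239.9 swing 0.7131 yaw 0.7135 z 219.6 Ftan -3.5 Frad 0.84 Fz -0.68 [ 0.73 -0.16 -0.06]
```

Contact with the rubber stop is at about 0.704 rad, close to the camera's estimate. I back off 4 mm to mid-notch and lower step by step.

{"fn": "carry_out", "kwargs": {"moves": [{"dx": 0,"dy": -0.002,"dz": 0,"twist": 0.48},{"dx": 0,"dy": -0.004,"dz": 0,"twist": 0.96},{"dx": -0.001,"dy": -0.004,"dz": 0.004,"twist": 0.96},{"dx": -0.002,"dy": -0.004,"dz": 0.008,"twist": 0.96},{"dx": -0.0027,"dy": -0.004,"dz": 0.01,"twist": 0.96}]}}

```text
t: 9.75
eef_pos: [463.1, -50.4, 209.0]
tcp_rot: [-3.141, 0.001, 0.137]
ft_force: [-4.1, 0.6, 0.9]
opening: 0.102
```

{"fn": "carry_out", "kwargs": {"moves": [{"dx": -0.0003,"dy": 0,"dz": 0.001,"twist": 0},{"dx": -0.0006,"dy": 0,"dz": 0.002,"twist": 0},{"dx": -0.0006,"dy": 0,"dz": 0.002,"twist": 0}]}}

```text
t: 10.05
eef_pos: [462.7, -50.5, 207.4]
tcp_rot: [-3.142, 0.001, 0.137]
ft_force: [-5.4, 0.8, 1.1]
opening: 0.105
```

```bash
python3 -c "
from h import *
rep()"
```

```text
t 10.05 r 243.5 swing 0.697 yaw 0.6967 z 207.4 Ftan -1.56 Frad 5.28 Fz 1.05 [0.17 0.54 0.04]
```

{"fn": "carry_out", "kwargs": {"moves": [{"dx": 0,"dy": 0,"dz": 0.001,"twist": 0},{"dx": 0,"dy": 0,"dz": 0.002,"twist": 0},{"dx": 0,"dy": 0,"dz": 0.002,"twist": 0}]}}

```text
t: 10.35
eef_pos: [462.3, -50.5, 205.4]
tcp_rot: [-3.141, 0.002, 0.137]
ft_force: [-6.4, -0.1, 1.4]
opening: 0.107
```

```bash
python3 -c "
from h import *
rep()"
```

```text
t 10.35 r 243.9 swing 0.6968 yaw 0.6968 z 205.4 Ftan -0.8 Frad 6.37 Fz 1.44 [ 0.08  0.88 -0.03]
```

{"fn": "carry_out", "kwargs": {"moves": [{"dx": -0.0006,"dy": 0,"dz": 0.001,"twist": 0},{"dx": -0.0012,"dy": 0,"dz": 0.002,"twist": 0},{"dx": -0.0012,"dy": 0,"dz": 0.002,"twist": 0}]}}

```text
t: 10.65
eef_pos: [461.8, -50.7, 203.6]
tcp_rot: [3.141, -0.0, 0.137]
ft_force: [-3.1, 0.8, 0.1]
opening: 0.104
```

```bash
python3 -c "
from h import *
rep()
p,d=snap('side','s7')
cv2.imwrite('pics/c7.png',cv2.resize(p[150:230,290:390,::-1],(700,560),interpolation=cv2.INTER_CUBIC))"
```

```text
t 10.65 r 244.4 swing 0.6972 yaw 0.6967 z 203.6 Ftan -1.17 Frad 2.94 Fz 0.05 [0.22 0.2  0.13]
```

View pics/c7.png

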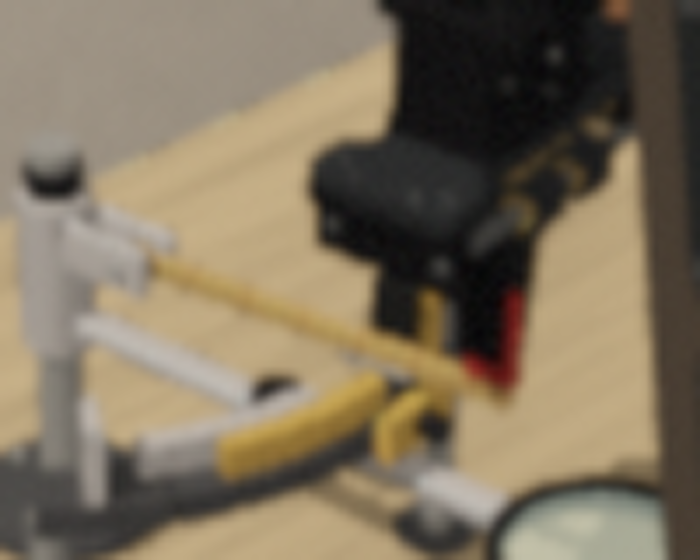

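There's no upward force at lift ≈0.06 rad, which is below shoe level, so the nose has entered the notch. I lower a bit more and then release.

{"fn": "carry_out", "kwargs": {"moves": [{"dx": -0.0004,"dy": 0,"dz": 0.001,"twist": 0},{"dx": -0.0008,"dy": 0,"dz": 0.002,"twist": 0},{"dx": -0.0012,"dy": 0,"dz": 0.003,"twist": 0},{"dx": -0.0016,"dy": 0,"dz": 0.004,"twist": 0},{"dx": -0.0016,"dy": 0,"dz": 0.004,"twist": 0}]}}

```text
t: 11.2
eef_pos: [460.7, -50.9, 199.6]
tcp_rot: [3.141, -0.001, 0.137]
ft_force: [3.0, 2.0, -1.4]
opening: 0.101
```

{"fn": "carry_out", "kwargs": {"moves": [{"dx": -0.0004,"dy": 0,"dz": 0.001,"twist": 0},{"dx": -0.0008,"dy": 0,"dz": 0.002,"twist": 0},{"dx": -0.0012,"dy": 0,"dz": 0.003,"twist": 0},{"dx": -0.0012,"dy": 0,"dz": 0.003,"twist": 0}]}}

```text
t: 11.6
eef_pos: [459.8, -51.1, 196.7]
tcp_rot: [3.141, -0.002, 0.137]
ft_force: [5.5, 1.7, -1.6]
opening: 0.103
```

```bash
python3 -c "
from h import *
rep()"
```

```text
t 11.6 r 246.4 swing 0.6978 yaw 0.6966 z 196.7 Ftan -0.95 Frad -5.7 Fz -1.58 [ 0.57 -1.42  0.11]
```

{"fn": "carry_out", "kwargs": {"moves": [{"dx": 0,"dy": 0,"dz": 0,"twist": 0},{"dx": 0,"dy": 0,"dz": 0,"twist": 0},{"dx": 0,"dy": 0,"dz": 0,"twist": 0},{"dx": 0,"dy": 0,"dz": 0,"twist": 0}], "grip": 0.035}}

```text
t: 12.0
eef_pos: [458.8, -51.0, 196.5]
tcp_rot: [3.142, 0.001, 0.137]
ft_force: [-0.3, 0.1, -0.5]
opening: 0.35
```

{"fn": "carry_out", "kwargs": {"moves": [{"dx": 0,"dy": 0,"dz": -0.01,"twist": 0},{"dx": 0,"dy": 0,"dz": -0.03,"twist": 0},{"dx": 0,"dy": 0,"dz": -0.055,"twist": 0},{"dx": 0,"dy": 0,"dz": -0.085,"twist": 0},{"dx": 0,"dy": 0,"dz": -0.12,"twist": 0}]}}

```text
t: 12.5
eef_pos: [458.5, -50.9, 318.2]
tcp_rot: [-3.141, 0.001, 0.137]
ft_force: [-0.1, 0.4, -0.1]
opening: 0.366
```

{"fn": "carry_out", "kwargs": {"moves": [{"dx": 0,"dy": -0.03,"dz": -0.03,"twist": 0},{"dx": 0,"dy": -0.07,"dz": -0.03,"twist": 0},{"dx": 0,"dy": -0.11,"dz": -0.03,"twist": 0},{"dx": 0,"dy": -0.15,"dz": -0.03,"twist": 0},{"dx": 0,"dy": -0.15,"dz": -0.03,"twist": 0}]}}

```text
t: 13.0
eef_pos: [437.4, 100.8, 347.5]
tcp_rot: [-3.141, -0.001, 0.141]
ft_force: [-0.7, 0.4, 0.2]
opening: 0.37
```

```bash
python3 - <<'E'
from h import *
rep()
O=[]
for n in('top','side'):
    p,d=snap(n,n+'9');W=world(n,d);hsv=cv2.cvtColor(p,cv2.COLOR_RGB2HSV)
    m=((hsv[...,0]<8)|(hsv[...,0]>172))&(hsv[...,1]>150)&(hsv[...,2]>60)&(np.abs(W[...,0]-460)<60)&(np.abs(W[...,1]+50)<60)
    if m.sum(): q=W[m];g=np.median(q,0)[:2]-P;print(n,m.sum(),np.median(q,0),np.percentile(q[:,2],[3,97]),(np.arctan2(g[1],g[0])-TH0)%6.2832)
    O.append(p)
cv2.imwrite('pics/c9.png',np.hstack([cv2.resize(O[0][140:270,250:360,::-1],(400,472)),cv2.resize(O[1][150:250,290:375,::-1],(400,472))]))
E
```

```text
t 13.0 r 291.8 swing 0.144 yaw 0.7006 z 347.5 Ftan -0.02 Frad 0.83 Fz 0.23 [-0.03 -0.    0.02]
top 28 [457.20115786 -47.16650599 219.29701552] [211.52799378 224.09751475] 0.6792409999560727
side 96 [457.23425875 -43.16720238 203.83512148] [182.52674592 222.61164315] 0.6632441582987108
```

View pics/c9.png

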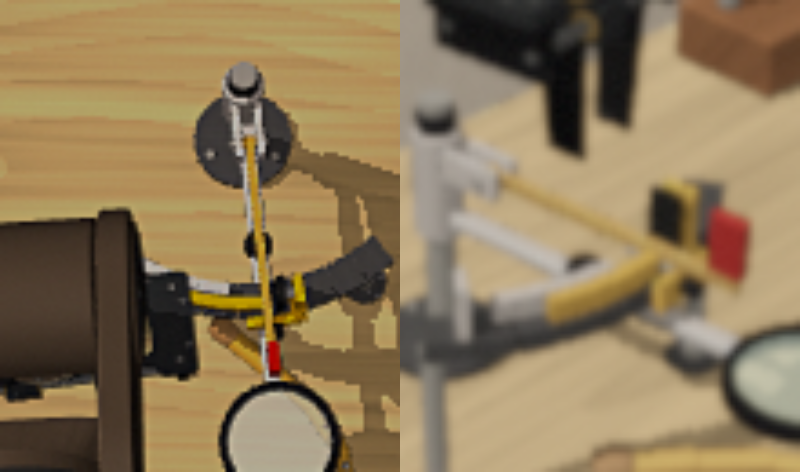

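The arm stays in the catch at swing ≈0.68 rad. The tab top is about 222 mm high, which is the home height, and the robot is clear. I hand the job in.

```bash
python3 -c "
from h import *
print(job_done())"
```

```text
the job is handed in; nothing more can be done
None
```

The magnifier arm now stands in the working catch with the latch bar down, held by the latch alone. I gripped the tab, lifted the bar about 0.14 rad, swung to the catch and felt for the rubber stop with light force. I then backed off 4 mm, lowered the nose into the notch, let go and moved clear. The job was handed in at about 13 s; it reports no verdict.

**Last checks:**
- **Arm position:** the top camera puts the arm at about 0.68 rad, just where it should rest against the shoe edge of the notch. The side camera gave 0.66 rad, which I put down to it seeing the tab's flank.
- **Latch height:** the tab's top edge stands at about 222–224 mm, its height when fully home. It would be about 17 mm higher if the nose were on the shoe.
- **Forces:** the wrist force was near zero after release. The largest single reading during the work was about 10 N, and lowering showed no upward push. Nose contact force isn't measured directly.
- **Other things on the bench:** nothing was seen to be touched, but I didn't measure their positions again.
- **Not checked:** I took only one pair of pictures after release, so "at rest" rests on the arm staying in the catch for the roughly one second before them.

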